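Hang the slide rack to dry and hold the cover at its vent setting

ROBOT

A 7-joint arm with a two-finger parallel gripper is mounted at the origin on a cart in front of the work surface, level with it; the furniture and walls round the work are solid. World frame = base frame: x ahead of the robot, y to its left, z up, the work surface at z = 0. Lengths are in m, angles in rad, forces in N, time in s.
With the tool pointing down it reaches from about 0.35 to 0.9 m from the base axis. Payload 8.1 kg.
Tool frame: the origin (TCP) lies between the finger pads, 19 mm behind the fingertips; this is the grasp point; z points along the fingers, y is the line along which they close (so a half turn about z gives the same grasp; the last joint's range is limited). The gripper opens to 92 mm and grips with 3 to 60 N. Pads are 19 mm wide; open, the fingers measure 130 mm over their backs; the gripper's body (75 mm by 190 mm) begins 47 mm behind the grasp point.
Start: joints at [-1.41, 0.434, 0.025, 1.573, -0.012, 1.134, -0.075], TCP at [0.163, 0.603, 0.246] pointing down, gripper open.
Joint ranges: [-2.62, 2.62], [-0.44, 2.09], [-1.27, 1.32], [0.08, 2.57], [-1.32, 4.46], [0.12, 2], [-2.74, 2.74]. Speed limits (rad/s): [2.22, 2.22, 3.01, 3.01, 3.14, 3.14, 3.14].

INTERFACE

Orientations are given as a rotation vector (axis times angle).
In Python, from cell import telemetry, vision, job gives the robot as it stands. The module is installed in compiled form; this text tells all that it offers.
- The arm moves only by the shell command python3 -m creep 'ROWS' [FORCE]. ROWS is text: rows parted by semicolons, each of 7 numbers parted by spaces: the finger opening in cm, from 0 to 9.18, then the shift along the tool's x, y, z in cm, then the turn, a rotation vector about the tool's x, y, z in degrees. A call has 1 to 5 rows; each row is the pose to reach, as a shift and turn from the pose commanded when the call began, along the tool's axes at that moment; what a row does not reach only later rows make up. A row lasts 1/8 s, in which the tool goes at most 62.5 mm and 10.7 degrees, less where a joint would pass 70% of its speed; a pose out of reach is approached as far as the arm can. A call with a gripper value outside its range is refused whole. The fingers move at their own pace and stop on an object; FORCE is the grip in N (left out, the last holds). Time passes only in rows, so rows that repeat a pose let the fingers close. It gives the time, the measured TCP pose, the force, the opening and the grip force at its end, in the units of the state.
- telemetry.observe(): the state, without advancing time (a new reading comes with each control period).
- vision.get_image(name): name is "scene" or "side" or "wrist"; returns the picture (480x640x3 uint8, red, green, blue); there is no depth.
- vision.camera_info(name): a dict with "fov_y" (degrees; the focal length in pixels is half the picture's height over the tangent of half this angle, whatever the lens; pixels are square), "cx", "cy" (the principal point, pixels), "extrinsics" (4x4, takes a point from camera to world coordinates). Camera axes: x right, y down, z forward; pixel columns grow to the right and rows downward; lengths in m; the calibration is good to about 2 mm. A picture is of the moment at which its call begins: read the wrist's pose just before it. camera_info takes no time and is no camera call; for the wrist camera it gives the pose at the moment of the call.
- job.sign_off(): hands the job in; it is judged then, once.
The state is a dict: "clock": time; "joints": joint angles; "dq": joint speeds; "joint_efforts": joint torques, N m; "position": TCP position; "ee_rot": TCP orientation; "force": force on the tool from outside, world axes, zero at the start; "ft_torque": the same for the moment, N m; "width": opening from 0.0 (shut) to 1.0 (fully open); "gripper_force": force on a finger pad.
Only numpy, scipy, OpenCV 4.12 (cv2) and the standard library are available. Lean on these libraries where they do the work, as an engineer would, in place of code of your own. Each camera call takes 0.05 s, during which the arm holds its last target. There are 200 camera calls.

TASK

The rinsed slide rack is to dry under the drying station's cover. Hang the rack by its handle on the station's two hooks while the cover is open; then take the cover by its bar handle, swing it over and down until its pointer stands in the notch of the index arc on the side, and keep it there for the locking pin: nothing else holds the cover up, so finish while still holding it at the notch. Do not let the cover drop, and leave the other things on the bench where they are.

Things in the scene. Friction and masses are not known exactly. Their poses are not given: they have to be found in the camera images.
- station: Slide drying station fixed to the bench: grey sheet-metal tray 200 (x) x 240 (y) mm, low front wall (45 mm) towards the robot at -x, back and side walls 115 mm high. Origin: centre of its underside, on the bench; x points away from the robot (to the cover's hinge), y left, z up.
- hooks: The station's two fixed hooks of 6 mm steel rod, 76 mm apart (at y = +38 and -38 mm of the station). Seen from the side each is a V-shaped dip open upward: from the tip at station x = -22 mm, z = 151 mm down to a flat seat from x = -4 to +14 mm, z = 129 mm, and up to the rear arm at x = 36 mm, z = 153 mm. Origin and axes as the station's.
- hook_seat (a point): Where the centre of the rack's handle bar lies when it rests in both hooks: midway between them, 133 mm above the bench, about at the station's centre. Axes as the station's.
- slide_rack: Loose steel slide rack, 84 (x) x 111 (y) mm, 33 mm high without its handle, filled with upright glass slides, 0.17 to 0.33 kg, with a fixed square wire handle (a bail) that stands up over it. It stands on the bench. Origin: centre of its underside; z up; the handle lies in its y-z plane. A half turn makes no difference. Gripped at the bar it keeps whatever tilt it is swung to: carry it level.
- rack_bar (a point): Middle of the rack's handle bar: round level 9 mm bar along the rack's y, straight over 95 mm, 92 mm above the rack's underside and 55 mm clear above its top, so the hooks enter under the bar from the front side: bring it in level towards the station's +x, bar centre 158 to 178 mm above the bench, then lower. Held at its middle, the hooks pass either side of the fingers, 9 mm inside the uprights.
- cover (a joint): Opening angle of the cover (rad): 0 shut and level, about 1.88 at the start, leaning back open on its stop. White flat cover 238 mm wide with a clear window, reaching 172 mm from its hinge, 0.9 kg, no stay: below about 1.3 rad it falls shut unless held (about 1.5 to 3 N at the handle at the notch).
- cover_hinge (a point): Middle of the cover's hinge axis, which lies along the station's y, at station x = +90 mm, 120 mm above the bench. Axes as the station's.
- handle (a point): Middle of the cover's bar handle: round 10 mm steel bar parallel to the hinge, straight over 100 mm, 39 mm off the cover's front edge, 210 mm from the hinge axis. It points to the robot with the cover shut, up with it open, and can turn between the fingers. The point turns with the cover: -x points from the hinge to the bar, y along the bar.
- pointer (a point): Middle of the cover's pointer: a 6 mm square finger that sticks out sideways from the cover's right (-y) edge, 108 mm from the hinge axis; it passes just outside the rim of the index arc.
- notch (a point): Middle of the notch: a 16 mm gap in the rim of the dark steel index arc on the station's right (-y) side, 108 mm from the hinge axis, at the pointer's height and track. The pointer stands in the notch when the two points meet.
- index (a joint): The setting of the index arc, clamped: the cover angle (rad, as joint cover) at which the pointer is at the notch. Between 0.75 and 1.05.
- specimen_jar: Bystander: white-lidded jar, 57 mm across, 117 mm high, standing; origin under its centre.
- vial_0: Bystander: small standing vial with a blue cap, 17 mm across, 34 mm high; origin under its centre.
- vial_1: Bystander: small standing vial with a white cap, 17 mm across, 34 mm high; origin under its centre.
- tweezers: Bystander: steel tweezers lying, 119 mm long; origin under the centre, length along its y.
- black_marker: Bystander: black marker lying, 136 mm long; origin under the centre, length along its y.

How it is judged:
By the outcome, as a careful person would: the job done as asked, in the order asked, and still so for the second after the job is handed in, while the arm keeps its last pose, push and grip.
It also fails if it takes over 61 s, if anything falls off the work surface, if the arm or the gripper's body presses on something with over 40 N, if the wrist force passes 120 N, or if a joint passes its speed limit or range.

## Working session

There is one attempt and no reset: what is moved stays moved. The work goes in short steps, Python scripts to look and compute and a shell command to move; the robot and the scene stay as the last step left them, time stands still between calls to the robot, and variables do not carry over. Pictures are saved under pics/ and viewed, at most 10 in all, crops included, and the job is handed in when it is done.

```bash
mkdir -p pics
cat > h.py <<'E'
import numpy as np, cv2
from cell import telemetry, vision, job
from scipy.spatial.transform import Rotation as R
def snap(n,f):
    i=vision.camera_info(n); im=vision.get_image(n); cv2.imwrite('pics/'+f,im[:,:,::-1]); return im,i
def ray(i,u,v):
    f=240/np.tan(np.radians(i['fov_y'])/2); T=np.array(i['extrinsics'])
    return T[:3,3],T[:3,:3]@np.array([(u-i['cx'])/f,(v-i['cy'])/f,1])
def onz(i,u,v,z):
    o,d=ray(i,u,v); return o+d*(z-o[2])/d[2]
def proj(i,p):
    f=240/np.tan(np.radians(i['fov_y'])/2); T=np.array(i['extrinsics'])
    c=T[:3,:3].T@(np.array(p)-T[:3,3]); return np.array([i['cx']+f*c[0]/c[2],i['cy']+f*c[1]/c[2]])
def tri(i1,p1,i2,p2):
    o1,d1=ray(i1,*p1);o2,d2=ray(i2,*p2)
    s=np.linalg.lstsq(np.c_[d1,-d2],o2-o1,rcond=None)[0]
    a,b=o1+s[0]*d1,o2+s[1]*d2; return (a+b)/2,np.linalg.norm(a-b)
def totool(pt):
    s=telemetry.observe(); return R.from_rotvec(s['ee_rot']).inv().apply(np.array(pt)-s['position'])*100
E
python3 - <<'E'
from h import *
np.set_printoptions(precision=3,suppress=True)
s=telemetry.observe(); print(s['clock'],s['position'],s['ee_rot'],R.from_rotvec(s['ee_rot']).as_matrix(),s['width'])
for n in ('scene','side','wrist'):
    im,i=snap(n,n+'0.png'); print(n,i)
E
```

```text
0.0 [0.163 0.603 0.245] [-0.413 -3.114  0.003] [[-0.965  0.261 -0.   ]
 [ 0.261  0.965 -0.002]
 [-0.    -0.002 -1.   ]] 0.9997219582533233
scene {'fov_y': 47.16977904774204, 'cx': 321.437274215593, 'cy': 235.68379036762377, 'extrinsics': array([[ 0.895, -0.324,  0.307,  0.173],
       [-0.446, -0.621,  0.644, -0.875],
       [-0.018, -0.713, -0.701,  0.903],
       [ 0.   ,  0.   ,  0.   ,  1.   ]])}
side {'fov_y': 42.153072990059215, 'cx': 315.3591888764764, 'cy': 241.8697054440917, 'extrinsics': array([[ 0.992, -0.047,  0.116,  0.366],
       [-0.125, -0.434,  0.892, -1.29 ],
       [ 0.008, -0.9  , -0.437,  0.672],
       [ 0.   ,  0.   ,  0.   ,  1.   ]])}
wrist {'fov_y': 65.98186667785973, 'cx': 321.3896957842792, 'cy': 243.94137619849647, 'extrinsics': array([[ 0.259,  0.922,  0.288,  0.084],
       [ 0.966, -0.247, -0.079,  0.623],
       [-0.002,  0.298, -0.954,  0.383],
       [ 0.   ,  0.   ,  0.   ,  1.   ]])}
```

View pics/scene0.png

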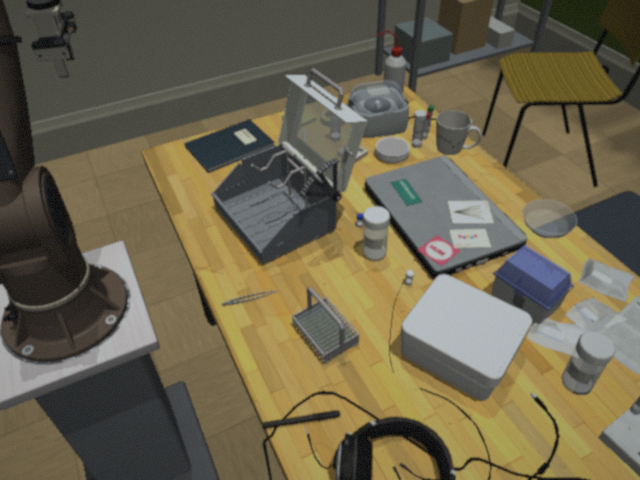

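View pics/side0.png

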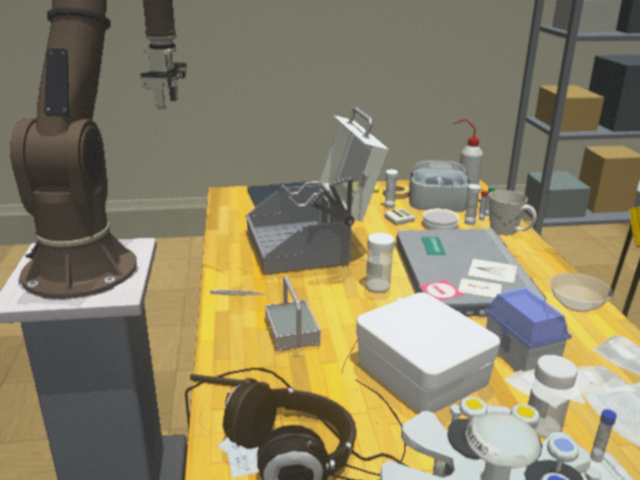

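Run:
```python
import cv2, numpy as np
a=cv2.imread('pics/scene0.png'); b=cv2.imread('pics/side0.png')
z=lambda m,x,y,w,h,k:cv2.convertScaleAbs(cv2.resize(m[y:y+h,x:x+w],None,fx=k,fy=k,interpolation=cv2.INTER_CUBIC),alpha=1.3)
A=np.zeros((600,780,3),np.uint8)
A[:600,:510]=z(a,205,65,170,200,3); A[:300,520:780]=z(a,290,282,65,75,4); A[300:600,520:780]=z(b,260,275,65,75,4)
cv2.imwrite('pics/A.png',A)
cv2.imwrite('pics/B.png',z(b,240,100,160,180,3.3))
```

```text
(no output)
```

View pics/A.png

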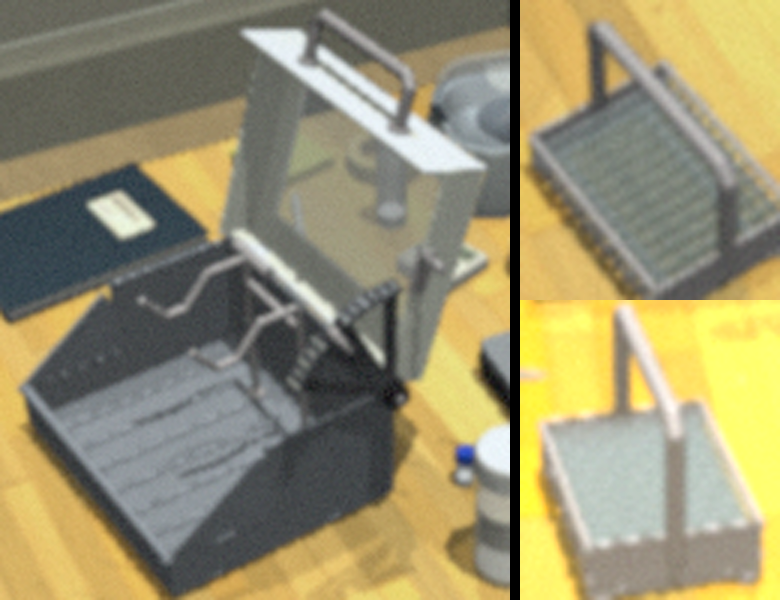

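View pics/B.png

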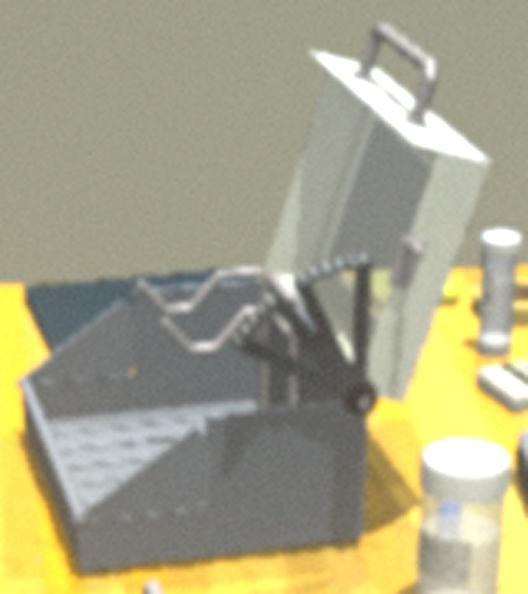

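Run:
```python
from h import *
np.set_printoptions(precision=4,suppress=True)
a=vision.camera_info('scene'); b=vision.camera_info('side')
S=lambda x,y:(205+x/3,65+y/3); D=lambda x,y:(240+x/3.3,100+y/3.3)
for n,p,q in [('hanL',S(320,15),D(380,28)),('hanR',S(408,82),D(433,65)),('tipL',S(142,300),D(140,283)),('tipR',S(193,352),D(165,320)),
 ('seatL',S(172,312),D(175,308)),('seatR',S(222,365),D(205,347)),('pivot',S(400,396),D(362,398)),('pointer',S(430,262),D(410,262)),
 ('botFR',S(175,595),D(85,572)),('botBR',S(390,497),D(360,545)),
 ('rb1',(310,289),(286.3,278.8)),('rb2',(342,326.5),(298.8,307.5))]:
    print(n,*tri(a,p,b,q))
print(onz(a,*S(28,415),0),onz(a,*S(175,595),0),onz(a,*S(390,497),0))
```

```text
hanL [0.6443 0.1413 0.3151] 0.0013218223170504493
hanR [0.6566 0.0241 0.3177] 0.005025243721463241
tipL [0.4676 0.0988 0.145 ] 0.00022246286820162603
tipR [0.4783 0.0225 0.1458] 0.0012522965831195585
seatL [0.4925 0.1035 0.1223] 0.001620920821766433
seatR [0.5047 0.0307 0.1197] 0.006195846866833629
pivot [ 0.6016 -0.066   0.1208] 0.00038603908963123285
pointer [ 0.6384 -0.0369  0.2061] 0.006267816836624349
botFR [ 0.4148 -0.0629 -0.0013] 0.001367963058220041
botBR [ 0.6075 -0.0411 -0.0038] 0.002589719503058548
rb1 [ 0.4468 -0.2438  0.0836] 0.001158632069709184
rb2 [ 0.46   -0.3508  0.0841] 0.0012505643158728106
[0.3819 0.1822 0.    ] [ 0.4137 -0.0644  0.    ] [ 0.6042 -0.0453 -0.    ]
```

```bash
cat >> h.py <<'E'
np.set_printoptions(precision=3,suppress=True)
def ori(yaw,tilt): # tool y along station x (tilted), z down, leaning so body is towards the robot
    c,s=np.cos(yaw),np.sin(yaw); t=np.radians(tilt)
    ex=np.array([c,s,0]);ez=np.array([0,0,1.])
    y=np.cos(t)*ex+np.sin(t)*ez; z=np.sin(t)*ex-np.cos(t)*ez
    return R.from_matrix(np.c_[np.cross(y,z),y,z])
def go(p,yaw=.118,tilt=20,base=None):
    s=telemetry.observe(); q=R.from_rotvec(s['ee_rot']) if base is None else base[1]; P=np.array(s['position']) if base is None else base[0]
    T=ori(yaw,tilt); return np.round(np.r_[q.inv().apply(np.array(p)-P)*100,(q.inv()*T).as_rotvec(degrees=True)],2)
E
python3 - <<'E'
from h import *
print(go([.42,.2,.36],tilt=0)); print(go([.40,-.15,.33],tilt=0)); print(go([.40,-.3,.3],tilt=0))
E
```

```text
[-35.33 -32.22 -11.47  -0.05   0.05  68.12]
[-42.53 -66.52  -8.42  -0.05   0.05  68.12]
[-46.44 -81.    -5.41  -0.05   0.05  68.12]
```

```bash
python3 -m creep '9 -6 -5 -6 0 0 8;9 -12 -10 -9 0 0 18;9 -18 -15 -11 0 0 28;9 -23 -19 -11.5 0 0 38;9 -28 -24 -11.5 0 0 48'
python3 - <<'E'
from h import *
print(go([.39,-.05,.35],tilt=0)); print(go([.39,-.29,.31],tilt=0))
E
```

```text
clock: 0.78
position: [0.328, 0.3651, 0.3523]
ee_rot: [-1.652, -2.672, -0.002]
force: [0.8, 0.1, -0.2]
width: 0.979
gripper_force: 0.0
[-39.9  -13.01   0.19   0.05  -0.05  19.79]
[-61.37 -23.74   4.16   0.05  -0.05  19.79]
```

```bash
python3 -m creep '9 -5.5 -1 0 0 0 5;9 -11.5 -3 0 0 0 10;9 -17.5 -5 0 0 0 15;9 -23 -7 0 0 0 20;9 -29 -9.5 0 0 0 20'
python3 - <<'E'
from h import *
print(go([.40,-.28,.31],tilt=15))
E
```

```text
clock: 1.4
position: [0.373, 0.0655, 0.3516]
ee_rot: [-2.086, -2.349, -0.001]
force: [0.6, -0.2, 1.3]
width: 0.977
gripper_force: 0.0
[-34.63  -1.42   4.14 -14.98  -0.03   0.05]
```

```bash
python3 -m creep '9 -6 0 0 0 0 0;9 -12 0 1 0 0 0;9 -18 -1 2 0 0 0;9 -24 -1 3 0 0 0;9 -30 -1.4 4 0 0 0'; python3 -m creep '9 -4.5 0 0 -5 0 0;9 -4.5 0 0 -12 0 0;9 -4.5 0 0 -15 0 0;9 -4.5 0 0 -15 0 0'
python3 - <<'E'
from h import *
im,i=snap('wrist','w1.png')
for p in [(.4468,-.2438,.092),(.46,-.3508,.092)]: print(proj(i,p))
print(np.array(i['extrinsics']))
E
```

```text
clock: 2.02
position: [0.395, -0.229, 0.3123]
ee_rot: [2.083, 2.352, 0.004]
force: [1.2, 1.3, -1.0]
width: 0.984
gripper_force: 0.0
clock: 2.52
position: [0.3995, -0.2721, 0.312]
ee_rot: [1.963, 2.21, 0.294]
force: [0.5, 0.5, -0.7]
width: 0.985
gripper_force: 0.0
[313.675 189.789]
[314.609 289.996]
[[ 0.959  0.038  0.28   0.354]
 [ 0.115 -0.957 -0.265 -0.198]
 [ 0.258  0.286 -0.923  0.446]
 [ 0.     0.     0.     1.   ]]
```

View pics/w1.png

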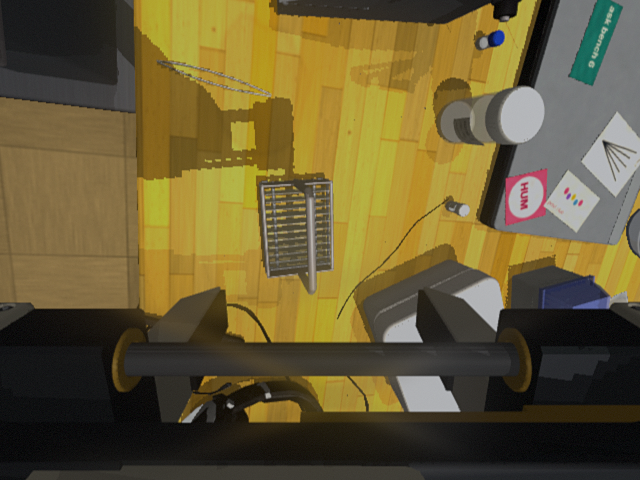

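Run:
```python
from h import *
im,i=snap('wrist','w2.png')
A=onz(i,309,189,.092);B=onz(i,313,291,.092);print(A,B,np.linalg.norm(A-B))
m=(A+B)/2; yaw=np.arctan2(B[0]-A[0],A[1]-B[1]); print(m,yaw)
print(go([m[0],m[1],.19],yaw,20)); print(go([m[0],m[1],.0925],yaw,20))
```

```text
[ 0.443 -0.243  0.092] [ 0.459 -0.352  0.092] 0.10987762744705926
[ 0.451 -0.297  0.092] 0.15117478932495362
[-3.2   1.35 13.01 -5.06  0.43 -1.67]
[-3.21 -1.16 22.43 -5.06  0.43 -1.67]
```

```bash
python3 -m creep '5 -1 -0.4 3 -2 0 0;5 -2 -0.8 7 -5 0 -1;5 -3.2 -1.2 11 -5 0 -1;5 -3.2 -1.2 15 -5 0 -1;5 -3.2 -1.2 17 -5 0 -1'
python3 - <<'E'
from h import *
im,i=snap('wrist','w3.png'); print(go([.451,-.297,.0925],.135,20))
E
```

```text
clock: 3.25
position: [0.4366, -0.299, 0.1416]
ee_rot: [1.897, 2.18, 0.377]
force: [0.4, -0.4, 0.4]
width: 0.554
gripper_force: 0.0
[-0.07 -0.27  4.99 -0.34 -0.    0.27]
```

View pics/w3.png

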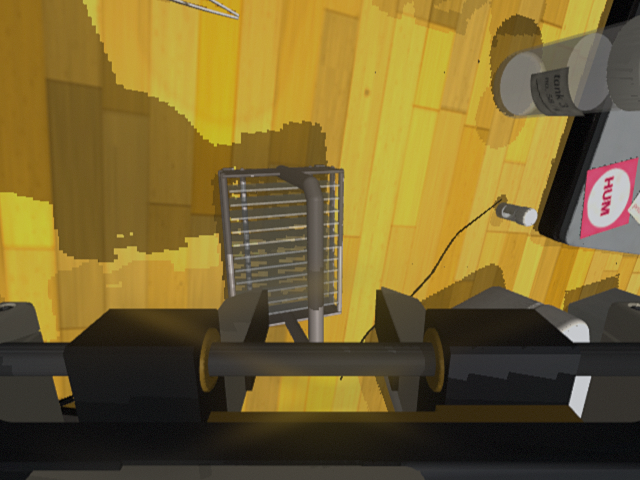

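```bash
python3 -m creep '5 0 -.1 2 0 0 0;5 0 -.2 4 0 0 0;5 0 -.25 5 0 0 0;5 0 -.25 5 0 0 0;1 0 -.25 5 0 0 0' 30; python3 -m creep '0 0 0 0 0 0 0;0 0 0 0 0 0 0;0 0 0 0 0 0 0;0 0 0 0 0 0 0' 30
```

```text
clock: 3.92
position: [0.4512, -0.2982, 0.0975]
ee_rot: [1.895, 2.175, 0.379]
force: [0.1, 0.1, -0.5]
width: 0.48
gripper_force: 0.0
clock: 4.42
position: [0.4508, -0.2979, 0.0969]
ee_rot: [1.896, 2.175, 0.379]
force: [-0.8, -1.2, 2.0]
width: 0.083
gripper_force: 30.0
```

Run:
```python
from h import *
for p in ([.451,-.298,.2],[.375,-.2,.2],[.375,0,.2],[.375,.05,.2]): print(go(p,.118,20))
```

```text
[-0.05  3.54 -9.68 -0.04 -0.15  1.07]
[ 10.69  -2.27 -11.84  -0.04  -0.15   1.07]
[ 30.51   0.31 -10.98  -0.04  -0.15   1.07]
[ 35.46   0.96 -10.77  -0.04  -0.15   1.07]
```

```bash
python3 -m creep '0 0 .7 -2 0 0 0;0 0 1.8 -5 0 0 0;0 0 3 -8 0 0 0;0 0 3.6 -9.8 0 0 0;0 0 3.6 -9.8 0 0 0' && python3 -m creep '0 2 -1 -.4 0 0 0;0 5 -3 -1 0 0 0;0 8 -4.5 -1.6 0 0 0;0 11 -5.8 -2.1 0 0 1;0 15 -5.4 -2 0 0 1' && python3 -m creep '0 4 .5 .2 0 0 0;0 8 1 .4 0 0 0;0 12 1.5 .6 0 0 0;0 15 1.9 .7 0 0 0;0 17 2.2 .7 0 0 0'
python3 - <<'E'
from h import *
snap('side','s4.png'); a,b=cv2.imread('pics/side0.png'),cv2.imread('pics/s4.png')
print(go([.39,.05,.168]))
im,i=snap('wrist','w4.png'); c=cv2.imread('pics/w4.png')
O=np.zeros((480,780,3),np.uint8); O[:480,:420]=cv2.resize(b[130:290,210:350],(420,480)); O[:270,420:]=cv2.resize(c,(360,270)); 
snap('scene','c4.png'); d=cv2.imread('pics/c4.png'); O[270:,420:700]=cv2.resize(d[100:250,200:400],(280,210)); cv2.imwrite('pics/C.png',O)
E
```

```text
clock: 5.05
position: [0.4517, -0.2975, 0.2021]
ee_rot: [1.894, 2.175, 0.38]
force: [-0.8, 0.7, -3.1]
width: 0.088
gripper_force: 30.0
clock: 5.68
position: [0.372, -0.1742, 0.198]
ee_rot: [1.928, 2.171, 0.374]
force: [-0.8, 0.6, -2.5]
width: 0.087
gripper_force: 30.0
clock: 6.3
position: [0.3744, -0.0028, 0.1996]
ee_rot: [1.926, 2.174, 0.37]
force: [-0.5, -0.3, -2.8]
width: 0.082
gripper_force: 30.0
[ 4.86  0.97  3.75 -0.98 -0.5   0.14]
```

View pics/C.png

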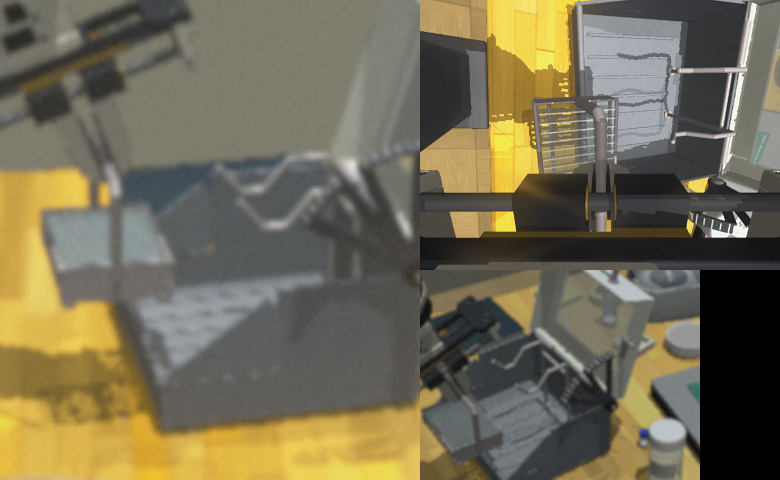

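```bash
python3 - <<'E'
from h import *
i=vision.camera_info('wrist'); L=onz(i,448,124,.151);Rr=onz(i,444,240,.151); print(L,Rr,np.linalg.norm(L-Rr))
m=(L+Rr)/2; yaw=np.arctan2(Rr[0]-L[0],L[1]-Rr[1]); ex=np.array([np.cos(yaw),np.sin(yaw),0]); print(m,yaw,m+.022*ex)
print(telemetry.observe()['position'],onz(i,320,192,.195),onz(i,304,198,.195))
E
python3 - <<'E'
import cv2
c=cv2.imread('pics/w4.png')[80:400,200:640]
cv2.imwrite('pics/D.png',cv2.resize(c,(792,576),interpolation=cv2.INTER_CUBIC))
E
```

```text
[0.454 0.089 0.151] [0.468 0.023 0.151] 0.067540612574771
[0.461 0.056 0.151] 0.19785608735986288 [0.482 0.061 0.151]
[ 0.375 -0.004  0.2  ] [0.368 0.052 0.195] [0.362 0.049 0.195]
```

View pics/D.png

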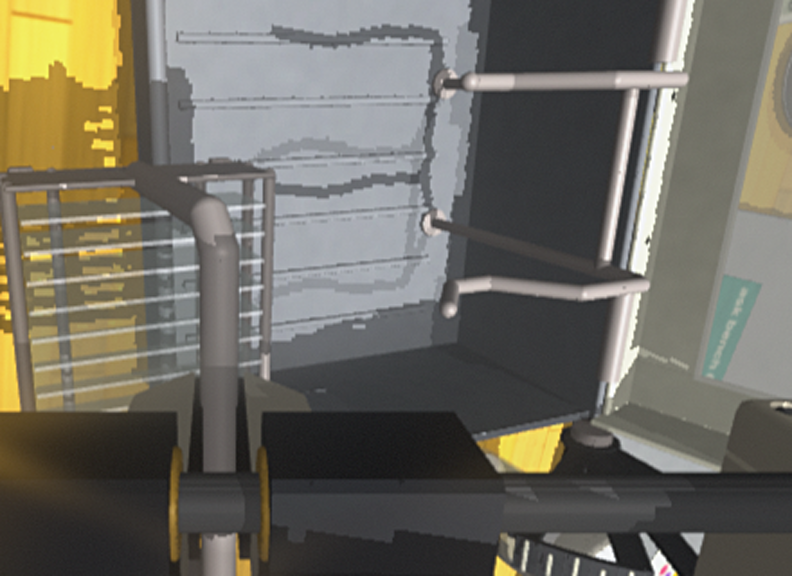

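Run:
```python
from h import *
i=vision.camera_info('wrist')
U=lambda x,y:(200+x/1.8,80+y/1.8)
L=onz(i,*U(466,82),.151);Rr=onz(i,*U(450,311),.151); print(L,Rr,np.linalg.norm(L-Rr))
m=(L+Rr)/2; yaw=np.arctan2(Rr[0]-L[0],L[1]-Rr[1]); ex=np.array([np.cos(yaw),np.sin(yaw),0]); print(m,yaw,m+.022*ex)
E=onz(i,*U(210,205),.195); F=onz(i,*U(219,370),.195); print(E,F,np.arctan2(F[0]-E[0],E[1]-F[1]))
# lateral offset of the hooks in projected bar coordinates
c,s=np.cos(.125),np.sin(.125); ey=np.array([-s,c,0]); print(L@ey,Rr@ey,E@ey,telemetry.observe()['position']@ey)
# hypothesised tips
for o in ([.495,.0635],[.497,.065]):
  for y in (.038,-.038):
    p=np.r_[o,.151]+R.from_rotvec([0,0,.12]).apply([-.022,y,0]); u=proj(i,p); print(o,y,(u-[200,80])*1.8)
for z in (.192,.195,.198):
  p=telemetry.observe()['position']@ey; print((onz(i,*U(210,205),z)@ey)-p)
```

```text
[0.462 0.089 0.151] [0.474 0.015 0.151] 0.07543134044268253
[0.468 0.052 0.151] 0.16448717692288867 [0.49  0.056 0.151]
[0.367 0.051 0.195] [0.374 0.013 0.195] 0.174980063300498
0.03121171109366474 -0.04416082931606012 0.005141368524649595 -0.05028994931346458
[0.495, 0.0635] 0.038 [490.252  54.4  ]
[0.495, 0.0635] -0.038 [463.563 288.734]
[0.497, 0.065] 0.038 [496.425  50.275]
[0.497, 0.065] -0.038 [469.176 284.692]
0.05491182732988037
0.055431317838114176
0.055950808346347976
```

Run:
```python
from h import *
s=telemetry.observe(); q=R.from_rotvec(s['ee_rot']); y=q.as_matrix()[:,1]; print('yaw',np.arctan2(y[1],y[0]),'tilt',np.degrees(np.arcsin(y[2])))
print(go([.40,.052,.18],.125)); print(go([.443,.054,.173],.125))
```

```text
yaw 0.12042737430984074 tilt 19.010047440396708
[ 5.2   2.35  2.95 -0.99 -0.32 -0.25]
[ 4.86  6.18  5.01 -0.99 -0.32 -0.25]
```

```bash
python3 -m creep '0 2.5 .3 1 0 0 0;0 5 .6 2 0 0 0;0 5.2 2 3 0 0 0;0 5 4.2 4 0 0 0;0 4.9 6.2 5 0 0 0' && python3 -m creep '0 0 0 0 0 0 0;0 0 0 0 0 0 0'
python3 - <<'E'
from h import *
snap('side','s5.png'); snap('scene','c5.png'); im,i=snap('wrist','w5.png'); b,d,c=[cv2.imread('pics/'+f) for f in('s5.png','c5.png','w5.png')]
O=np.zeros((600,800,3),np.uint8); O[:345,:390]=cv2.resize(c[60:290,240:500],(390,345),interpolation=2); O[:345,400:]=cv2.resize(d[110:248,215:375],(400,345),interpolation=2)
O[350:,:500]=cv2.resize(b[150:275,240:490],(500,250),interpolation=2);cv2.imwrite('pics/E.png',O); print(telemetry.observe()['position'])
E
```

```text
clock: 7.08
position: [0.4446, 0.0528, 0.1735]
ee_rot: [1.927, 2.171, 0.371]
force: [-0.1, 0.4, -1.9]
width: 0.088
gripper_force: 30.0
clock: 7.32
position: [0.4432, 0.0529, 0.1736]
ee_rot: [1.928, 2.171, 0.37]
force: [-0.9, -0.1, -2.3]
width: 0.083
gripper_force: 30.0
[0.444 0.054 0.174]
```

View pics/E.png

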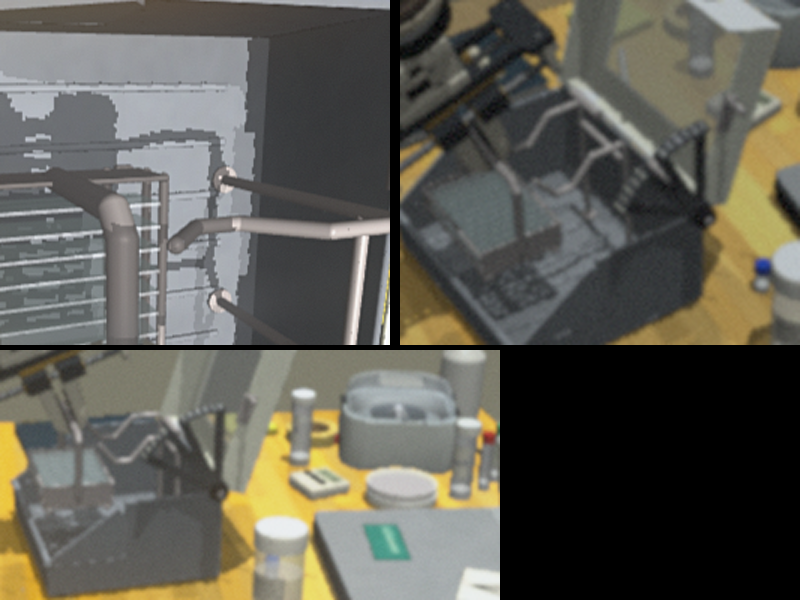

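Run:
```python
from h import *
i=vision.camera_info('wrist'); U=lambda x,y:(240+x/1.5,60+y/1.5)
c,s=np.cos(.125),np.sin(.125); ey=np.array([-s,c,0]); p=telemetry.observe()['position']; ex=np.array([c,s,0])
for n,u,z in(('tipL',(180,243),.151),('seat1',(238,224),.132),('seat2',(330,231),.132),('rear',(385,228),.156),('elbow in bar',(122,232),.169),('elbow top',(112,200),.165)):
    P=onz(i,*U(*u),z); print(n,P,'rel x,y',(P-p)@ex,(P-p)@ey)
```

```text
tipL [0.466 0.094 0.151] rel x,y 0.02682552486835742 0.03767170289632403
seat1 [0.497 0.098 0.132] rel x,y 0.0586975855840913 0.03774511149878078
seat2 [0.539 0.098 0.132] rel x,y 0.09980132761789154 0.03198440882066689
rear [0.541 0.104 0.156] rel x,y 0.10297740698723647 0.03777245141296448
elbow in bar [0.439 0.1   0.169] rel x,y 0.001339406656704986 0.046939167801906365
elbow top [0.437 0.108 0.165] rel x,y -6.774839623050442e-05 0.05496554536256936
```

```bash
python3 -m creep '0 0 1.5 .5 0 0 0;0 0 3 1.1 0 0 0;0 0 4.5 1.6 0 0 0;0 0 5.2 1.8 0 0 0;0 0 5.2 1.8 0 0 0' && python3 -m creep '0 0 -.3 .9 0 0 0;0 0 -.6 1.9 0 0 0;0 0 -.8 2.4 0 0 0;0 0 -.9 2.8 0 0 0;0 0 -.9 2.8 0 0 0'
```

```text
clock: 8.1
position: [0.4994, 0.0604, 0.1742]
ee_rot: [1.926, 2.171, 0.373]
force: [-1.1, -0.7, -2.1]
width: 0.085
gripper_force: 30.0
clock: 8.72
position: [0.4995, 0.0607, 0.1447]
ee_rot: [1.926, 2.171, 0.373]
force: [0.1, 0.0, -2.7]
width: 0.082
gripper_force: 30.0
```

No contact yet at 0.1447; lower on in small steps.

```bash
python3 -m creep '0 0 -.1 .2 0 0 0;0 0 -.15 .4 0 0 0;0 0 -.15 .4 0 0 0'; python3 -m creep '0 0 -.1 .2 0 0 0;0 0 -.1 .3 0 0 0;0 0 -.1 .3 0 0 0'
```

```text
clock: 9.1
position: [0.4995, 0.0608, 0.1407]
ee_rot: [1.926, 2.171, 0.373]
force: [-0.3, 1.1, -3.1]
width: 0.087
gripper_force: 30.0
clock: 9.48
position: [0.4995, 0.0608, 0.1376]
ee_rot: [1.926, 2.171, 0.373]
force: [-1.5, 0.3, 0.4]
width: 0.088
gripper_force: 30.0
```

```bash
python3 -m creep '0 0 0 .1 0 0 0;1.3 0 0 .1 0 0 0;2 0 0 .1 0 0 0;3.5 0 0 .1 0 0 0;3.5 0 0 .1 0 0 0'; python3 -m creep '3.5 0 0 -1 0 0 0;3.5 0 0 -3 0 0 0;3.5 0 0 -5 0 0 0;3.5 0 0 -7.5 0 0 0;3.5 0 0 -10 0 0 0'
python3 - <<'E'
from h import *
snap('side','s6.png'); snap('scene','c6.png'); im,i=snap('wrist','w6.png'); b,d,c=[cv2.imread('pics/'+f) for f in('s6.png','c6.png','w6.png')]
O=np.zeros((600,800,3),np.uint8); O[:300,:400]=cv2.resize(c,(400,300),interpolation=2); O[:300,400:]=cv2.resize(d[65:245,210:390],(400,300),interpolation=2)
O[300:,:400]=cv2.resize(b[100:280,240:420],(400,300),interpolation=2); O[300:,400:]=cv2.resize(d[95:185,275:365],(400,300),interpolation=2);cv2.imwrite('pics/F.png',O)
E
```

```text
clock: 10.1
position: [0.5, 0.0608, 0.1366]
ee_rot: [1.926, 2.171, 0.373]
force: [-0.2, 0.1, 0.2]
width: 0.362
gripper_force: 0.0
clock: 10.72
position: [0.4669, 0.056, 0.2323]
ee_rot: [1.926, 2.17, 0.374]
force: [0.1, 0.2, -0.1]
width: 0.383
gripper_force: 0.0
```

View pics/F.png

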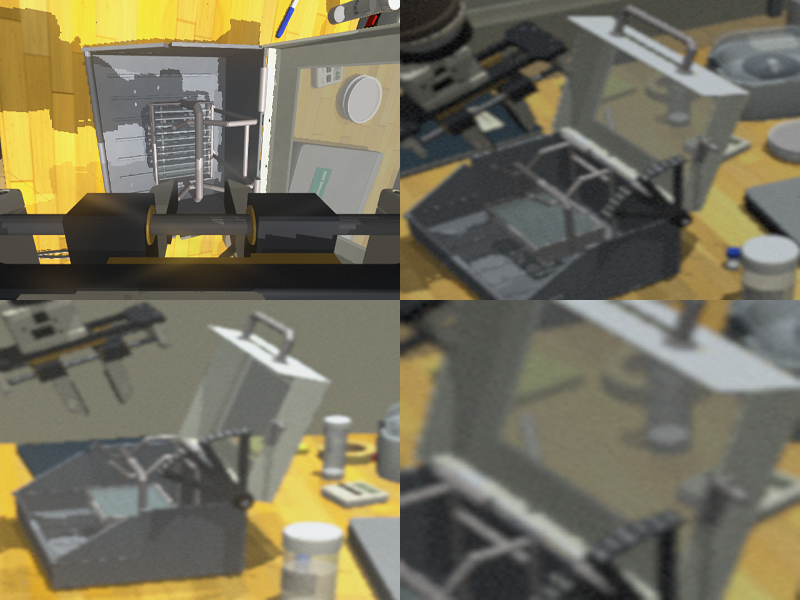

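```bash
cat >> h.py <<'E'
O0=np.array([.4965,.0605,0]); YAW=.12
def st(x,y,z): return O0+R.from_rotvec([0,0,YAW]).apply([x,y,z])
def arcp(th,r,y): return st(.09-r*np.cos(th),y,.12+r*np.sin(th))
def prof(img,info,y,r,ths):
    g=img.astype(np.float32)
    uv=np.array([proj(info,arcp(t,r,y)) for t in ths],np.float32)
    return cv2.remap(g,uv[:,0][None],uv[:,1][None],cv2.INTER_LINEAR)[0]
E
python3 - <<'E'
from h import *
ths=np.arange(.45,1.75,.05)
print('     ',*['%3d'%(100*t) for t in ths])
for n,f in(('scene','scene0'),('side','side0')):
    i=vision.camera_info(n); im=cv2.imread(f'pics/{f}.png').max(2)
    for y in(-.122,-.130):
        for r in(.096,.100,.104,.108,.112,.116): print(n,y,int(r*1000),*['%3d'%v for v in prof(im,i,y,r,ths)])
# predicted pixels, wrist candidates
i=vision.camera_info('wrist'); s=telemetry.observe()
for d in((0,0,0),(0,.12,.05),(0,.15,.1),(.05,.15,.1),(0,.2,.15),(.05,.2,.1)):
    j=dict(i);T=np.array(i['extrinsics']);T[:3,3]+=d;j['extrinsics']=T
    print(d,*[proj(j,arcp(t,.108,-.126)).round() for t in(.5,.9,1.4)])
E
```

```text
45  50  55  60  64  70  75  80  84  89  95  99 104 109 114 119 124 129 135 139 144 149 154 159 164 169
scene -0.122 96  57  84  63  64  72  75  71  61  83  58  62 123 155 117  81  84  85  97  84  99  99  99 100 104 115 101
scene -0.122 100  66  57  49  47  49  59  65  56  64  47  59 127 177 132  86  83  85  89  97 113 117 117 118 121 104  94
scene -0.122 104  88  51  44  45  45  47  55  60  49  46  56 130 184 139  87  85  86  91 111 121 124 122 122 118  99 103
scene -0.122 108  99  60  47  45  48  47  48  56  56  47  54 133 182 135  86  85  85  93 117 124 121 122 122 119 104 117
scene -0.122 112 108  83  47  45  45  44  45  49  61  52  54 130 183 120  85  84  86 100 121 123 124 122 122 119 115 121
scene -0.122 116 111 100  58  47  43  42  43  44  60  62  53 133 180 102  86  84  87 107 120 121 122 123 123 121 119 122
scene -0.13 96  55  89  61  73  73  78  80  75  89  58  76 121  60  95  85  93  85 105  80  85  94  83  92 103 116  95
scene -0.13 100  57  72  75  77  68  90  74  77  85  62  67 118  88  95  81  97  92  96  93  82  92  82  97 114 106  88
scene -0.13 104  79  56  83  64  
[... 1485 characters left out ...]
 123 108 103 105 105 105 104 103 102
side -0.13 108 133 126 120 114 114 115  89  87  88  98 141 170 150 137 125 123 117 122 113 103 102 102 104 102 104 102
side -0.13 112 127  98  92  89  88  87  88  86  88 110 137 151 147 144 128 125 123 116 121 108 103 106 104 105 104 105
side -0.13 116  97  84  86  86  87  87  86  92  97 123 141 149 149 146 140 127 126 119 123 112 103 104 105 104 105 104
(0, 0, 0) [326. 440.] [385. 468.] [472. 474.]
(0, 0.12, 0.05) [292. 509.] [334. 535.] [398. 540.]
(0, 0.15, 0.1) [277. 487.] [312. 508.] [367. 512.]
(0.05, 0.15, 0.1) [227. 498.] [261. 520.] [318. 525.]
(0, 0.2, 0.15) [264. 484.] [294. 502.] [341. 506.]
(0.05, 0.2, 0.1) [225. 537.] [257. 560.] [312. 565.]
```

Run:
```python
from h import *
ths=np.arange(.70,1.22,.02)
print('             ',*['%3d'%round(100*t) for t in ths])
for n,fs in(('scene',('scene0','c6')),('side',('side0','s6'))):
    i=vision.camera_info(n)
    for f in fs:
        im=cv2.imread(f'pics/{f}.png').max(2)
        for r in(.088,.092,.096,.100,.104): print('%6s %3d   '%(f,int(r*1000)),*['%3d'%v for v in prof(im,i,-.13,r,ths)])
```

```text
70  72  74  76  78  80  82  84  86  88  90  92  94  96  98 100 102 104 106 108 110 112 114 116 118 120
scene0  88     49  49  46  46  48  46  50  54  52  47  42  45  66  90 110 106  84  54  38  38  50  59  65  70  70  70
scene0  92     62  62  66  69  68  63  69  81  81  70  54  50  67  93 119 119 100  66  51  61  80  88  88  76  72  76
scene0  96     78  70  74  86  87  75  71  84  90  79  58  53  63  91 114 121 104  69  58  69  95 100  91  81  84  93
scene0 100     90  73  70  80  87  77  70  78  88  82  62  55  59  81 106 118 114  97  81  85  95  94  84  81  89  97
scene0 104     81  78  67  70  73  68  61  70  84  79  64  56  54  73  99 125 144 148 138 122 106  88  79  78  85  86
    c6  88     46  47  48  50  50  50  53  58  55  50  45  49  65  93 114 110  86  55  41  43  53  62  67  72  71  70
    c6  92     63  64  67  70  71  63  71  86  85  72  56  52  66  93 121 122 104  70  51  58  81  91  88  77  73  77
    c6  96     80  71  76  87  89  78  74  89  93  79  59  55  68  93 121 125 108  74  58  70  97 105  93  83  88  95
    c6 100     93  77  71  81  91  78  71  79  90  84
[... 662 characters left out ...]
104    155 159 138 110  91  90  92  97 102  99  89  96 125 159 182 197 200 190 167 148 135 128 126 125 126 122
    s6  88     84  79  77  78  82  89  85  74  65  62  62  74  93 119 141 151 146 120  84  66  63  67  77  91 102 108
    s6  92     83  79  78  80  80  80  80  82  83  77  72  79 110 145 174 185 175 144  95  78  79  88  91  91  94  96
    s6  96    109 100  98 105 108 101 100 109 118 107  93  92 120 155 186 204 202 177 134 109 112 118 112 105 118 126
    s6 100    133 144 137 124 112 104 104 117 125 116  94  97 126 161 191 211 219 209 179 142 136 133 126 122 129 133
    s6 104    158 163 140 113  92  89  92  99 103 101  90  97 127 162 185 198 202 192 169 149 137 133 128 127 126 122
```

Run:
```python
from h import *
print(go([.47,.058,.4],YAW,8));print(go([.62,.078,.42],YAW,0)); print(go([.650,.080,.41],YAW,0))
```

```text
[  0.27   5.77 -15.72  11.32  -0.48  -0.06]
[  0.46  20.71 -12.6   19.32  -0.48  -0.03]
[  0.29  23.21 -10.66  19.32  -0.48  -0.03]
```

```bash
python3 -m creep '5 0 1.5 -5 0 0 0;5.5 0 3.5 -10 5 0 0;5.5 0 5.8 -15.7 11 -.5 0;5.5 .3 11 -15 15 -.5 0;5.5 .4 16 -14 19.3 -.5 0'
python3 - <<'E'
from h import *
print(go([.650,.080,.40],YAW,0));print(go([.650,.080,.322],YAW,0))
E
```

```text
clock: 11.5
position: [0.5733, 0.0725, 0.4168]
ee_rot: [-2.082, -2.351, 0.003]
force: [0.3, 0.2, 0.6]
width: 0.601
gripper_force: 0.0
[-0.18  7.71  1.66 -0.13  0.02  0.06]
[-0.17  7.73  9.46 -0.13  0.02  0.06]
```

```bash
python3 -m creep '5.5 -.1 4 .5 0 0 0;5.5 -.2 7.7 1.7 0 0 0;5.5 -.2 7.7 4 0 0 0;5.5 -.2 7.7 6 0 0 0;5.5 -.2 7.7 6.5 0 0 0' && python3 -m creep '5.5 0 0 1.5 0 0 0;5.5 0 0 2.8 0 0 0;5.5 0 0 2.8 0 0 0'
```

```text
clock: 12.12
position: [0.6475, 0.0786, 0.3481]
ee_rot: [-2.083, -2.348, 0.009]
force: [-0.4, -0.3, 1.0]
width: 0.6
gripper_force: 0.0
clock: 12.5
position: [0.6474, 0.0786, 0.3215]
ee_rot: [-2.084, -2.348, 0.007]
force: [-0.7, -0.5, 0.9]
width: 0.6
gripper_force: 0.0
```

Close gently first, watching the force, then firm up.

```bash
python3 -m creep '2.5 0 0 0 0 0 0;1.5 0 0 0 0 0 0;0.5 0 0 0 0 0 0;0 0 0 0 0 0 0;0 0 0 0 0 0 0' 15; python3 -m creep '0 0 0 0 0 0 0;0 0 0 0 0 0 0' 40
```

```text
clock: 13.12
position: [0.6483, 0.0786, 0.3229]
ee_rot: [-2.085, -2.35, 0.003]
force: [1.2, 0.7, 1.8]
width: 0.103
gripper_force: 6.6
clock: 13.38
position: [0.6485, 0.0786, 0.3229]
ee_rot: [2.085, 2.35, -0.003]
force: [2.7, 0.2, -0.4]
width: 0.096
gripper_force: 40.0
```

Run:
```python
import numpy as np
t=1.88-np.arange(0,21)*(1.88-.985)/20
for k in range(0,20,5):
    print(np.round(t[k],3),[(round(21*(np.cos(t[k])-np.cos(t[j])),2),round(21*(np.sin(t[k])-np.sin(t[j])),2)) for j in range(k+1,k+6)])
```

```text
1.88 [(np.float64(-0.9), np.float64(-0.27)), (np.float64(-1.81), np.float64(-0.49)), (np.float64(-2.73), np.float64(-0.68)), (np.float64(-3.66), np.float64(-0.82)), (np.float64(-4.6), np.float64(-0.92))]
1.656 [(np.float64(-0.94), np.float64(-0.06)), (np.float64(-1.88), np.float64(-0.08)), (np.float64(-2.82), np.float64(-0.05)), (np.float64(-3.75), np.float64(0.02)), (np.float64(-4.69), np.float64(0.12))]
1.432 [(np.float64(-0.93), np.float64(0.15)), (np.float64(-1.85), np.float64(0.34)), (np.float64(-2.76), np.float64(0.57)), (np.float64(-3.66), np.float64(0.85)), (np.float64(-4.54), np.float64(1.16))]
1.209 [(np.float64(-0.87), np.float64(0.35)), (np.float64(-1.73), np.float64(0.74)), (np.float64(-2.56), np.float64(1.17)), (np.float64(-3.38), np.float64(1.64)), (np.float64(-4.17), np.float64(2.14))]
```

```bash
python3 -m creep '0 0 -.9 -.27 0 0 0;0 0 -1.81 -.49 0 0 0;0 0 -2.73 -.68 0 0 0;0 0 -3.66 -.82 0 0 0;0 0 -4.6 -.92 0 0 0' 40
```

```text
clock: 14.0
position: [0.6019, 0.0725, 0.3326]
ee_rot: [2.085, 2.349, -0.004]
force: [4.1, -1.8, 5.2]
width: 0.098
gripper_force: 40.1
```

```bash
python3 -m creep '0 0 -.94 -.06 0 0 0;0 0 -1.88 -.08 0 0 0;0 0 -2.82 -.05 0 0 0;0 0 -3.75 .02 0 0 0;0 0 -4.69 .12 0 0 0' 40;  python3 -m creep '0 0 -.93 .15 0 0 0;0 0 -1.85 .34 0 0 0;0 0 -2.76 .57 0 0 0;0 0 -3.66 .85 0 0 0;0 0 -4.54 1.16 0 0 0' 40
```

```text
clock: 14.62
position: [0.5547, 0.0662, 0.3306]
ee_rot: [-2.086, -2.348, 0.007]
force: [2.5, -4.7, 2.5]
width: 0.096
gripper_force: 40.1
clock: 15.25
position: [0.509, 0.0605, 0.3185]
ee_rot: [-2.086, -2.348, 0.01]
force: [2.6, -6.8, -0.3]
width: 0.094
gripper_force: 40.1
```

```bash
python3 -m creep '0 -.05 -.87 .35 0 0 0;0 -.1 -1.73 .74 0 0 0;0 -.15 -2.56 1.17 0 0 0;0 -.2 -3.38 1.64 0 0 0;0 -.2 -3.38 1.64 0 0 0' 40
cat > chk.py <<'E'
from h import *
import sys
k=sys.argv[1]; p=telemetry.observe()['position']; q=R.from_rotvec([0,0,-YAW]).apply(np.array(p)-O0)
print('theta by atan',np.arctan2(q[2]-.12,.09-q[0]),'r',np.hypot(q[2]-.12,.09-q[0]),q)
ths=np.arange(.70,1.32,.02); print('             ',*['%3d'%round(100*t) for t in ths])
for n in('scene','side'):
    im,i=snap(n,f'{n}_{k}.png'); im=cv2.imread(f'pics/{n}_{k}.png').max(2); b=cv2.imread('pics/'+('c6' if n=='scene' else 's6')+'.png').max(2)
    for y in (-.126,-.134):
      for r in(.096,.100,.104,.108,.112): print('%6s %3d   '%(n,int(r*1000)),*['%3d'%v for v in prof(im,i,y,r,ths)])
E
python3 chk.py a
```

```text
clock: 15.88
position: [0.4762, 0.0565, 0.3026]
ee_rot: [-2.083, -2.349, 0.006]
force: [-0.0, -1.4, -0.4]
width: 0.09
gripper_force: 40.0
theta by atan 1.0257889164838332 r 0.21349099109476888 [-0.021 -0.002  0.303]
               70  72  74  76  78  80  82  84  86  88  90  92  94  96  98 100 102 104 106 108 110 112 114 116 118 120 122 124 126 128 130 132
 scene  96     74  66  71  78  75  65  61  73  75  58  40  38  48  69  97 116 119  95  71  69  85  92  84  78  86  96  95  84  89 103 107  93
 scene 100     72  67  64  67  66  59  59  71  77  67  47  43  50  68 101 120 121  97  74  74  86  89  82  81  85  90  90  89  97 104  99  90
 scene 104     59  57  57  59  56  51  48  55  57  59  48  45  47  65  96 119 118  93  73  74  83  92  96  96  94  96  96  98 104 102 100 101
 scene 108     46  46  50  53  54  55  50  50  48  49  45  45  48  61  92 113 110  85  73  73  84  95 101 101 100 101 103 100  99 100 101 111
 scene 112     45  45  46  45  52  51  54  55  51  47  45  47  48  62  92 109 104  86  76  75  87  98 101 101  99  99 101 102  99  99 102 124
 scene  96     60  55  58  60  6
[... 1397 characters left out ...]
6     91  84  82  88  87  85  84  91  94  87  72  68  75  91 103 105 100  83  78  85 103 105 102 103 110 115 109 106 111 119 121 111
  side 100    102  93  88  94 100  98  93  99 109 100  80  70  77  89  99 104 105  98  95 104 118 129 123 125 135 139 131 122 131 144 137 124
  side 104     95  95  87  85  85  85  86  93  98  95  84  77  80  93 108 125 132 121 111 111 124 138 144 146 148 148 145 142 145 148 146 146
  side 108     90  88  82  79  76  77  78  83  88  89  85  83  84  94 120 147 155 137 117 112 124 139 148 151 150 149 149 149 149 149 148 151
  side 112     79  76  78  74  76  77  78  76  82  91  95  91  95 103 123 147 153 134 117 113 125 142 148 149 149 150 149 150 149 149 149 147
```

```bash
python3 -m creep '0 0 -.25 .15 0 0 0;0 0 -.5 .32 0 0 0;0 0 -.8 .51 0 0 0;0 0 -.8 .51 0 0 0;0 0 -.8 .51 0 0 0' 40; sed -i 's/np.arange(.70,1.32,.02)/np.arange(.80,1.2,.0125)/; s/(-.126,-.134)/(-.13,)/' chk.py; python3 chk.py b
python3 - <<'E'
from h import *
ths=np.arange(.80,1.2,.0125)
for n,f in(('scene','c6'),('side','s6')):
    i=vision.camera_info(n); im=cv2.imread(f'pics/{f}.png').max(2)
    for r in(.096,.100,.104): print('%6s %3d   '%(f,int(r*1000)),*['%3d'%v for v in prof(im,i,-.13,r,ths)])
E
```

```text
clock: 16.6
position: [0.4691, 0.0555, 0.298]
ee_rot: [-2.084, -2.349, 0.004]
force: [-3.3, 2.2, 4.1]
width: 0.095
gripper_force: 40.0
theta by atan 0.9863509646456746 r 0.21343428792992833 [-0.028 -0.002  0.298]
               80  81  82  84  85  86  87  89  90  91  92  94  95  96  97  99 100 101 102 104 105 106 107 109 110 111 112 114 115 116 117 119
 scene  96     67  56  53  54  56  55  53  47  44  53  62  78  92  98  99  92  78  62  53  45  46  51  61  78  95 102 101  94  86  81  84  92
 scene 100     69  62  55  52  50  50  47  45  47  57  75  96 114 121 118 110  92  74  61  55  56  60  70  82  94  97  92  85  81  83  89  93
 scene 104     61  54  51  49  51  53  53  52  50  56  74  98 115 127 127 115  96  77  68  67  71  75  83  89  94  95  89  83  84  85  88  92
 scene 108     51  49  48  47  47  50  50  49  49  56  71  90 108 121 123 111  94  79  73  73  77  86  93  98 102 100  96  96  95  94  95  96
 scene 112     54  52  53  50  45  44  46  48  50  55  68  85 102 112 112 100  85  75  72  73  78  87  97 101 101 100 101 102 101  99  99  99
  side  96     90  84  79  77  79  
[... 826 characters left out ...]
0     78  73  71  78  86  90  87  76  65  57  57  59  68  87 105 117 122 120 115 106  93  81  84  89  96  98  94  86  82  84  89  95
    c6 104     70  64  63  70  83  91  84  74  63  55  55  56  63  76  94 110 128 140 151 154 146 138 128 116 111  97  89  83  80  79  84  89
    s6  96    101  98 102 108 115 118 111 101  93  90  97 116 137 159 179 194 204 205 200 182 154 131 114 107 112 117 117 113 108 107 114 122
    s6 100    104 102 107 115 123 126 122 106  94  92 102 122 144 165 185 198 211 219 220 211 198 174 150 139 136 134 133 128 122 122 126 131
    s6 104     89  90  94  99 102 103 103  96  90  93 101 122 146 166 181 191 198 201 201 194 182 166 153 144 137 134 132 129 127 127 126 125
```

```bash
python3 -m creep '0 0 .2 -.12 0 0 0;0 0 .37 -.25 0 0 0;0 0 .37 -.25 0 0 0;0 0 .37 -.25 0 0 0' 40; python3 chk.py c
python3 - <<'E'
from h import *
# pointer and notch points by two-view peaks: gap-edge features at smaller radii, undisturbed frames
ths=np.arange(.8,1.2,.0125)
for n,f in(('scene','c6'),('side','s6')):
    i=vision.camera_info(n); im=cv2.imread(f'pics/{f}.png').max(2)
    for r in(.076,.080,.084,.088): print('%6s %3d   '%(f,int(r*1000)),*['%3d'%v for v in prof(im,i,-.13,r,ths)])
E
```

```text
clock: 17.2
position: [0.4731, 0.056, 0.3006]
ee_rot: [-2.084, -2.349, 0.004]
force: [-3.7, 4.5, 2.7]
width: 0.096
gripper_force: 40.0
theta by atan 1.0086215204254667 r 0.2133983744703149 [-0.024 -0.002  0.301]
               80  81  82  84  85  86  87  89  90  91  92  94  95  96  97  99 100 101 102 104 105 106 107 109 110 111 112 114 115 116 117 119
 scene  96     68  62  66  73  77  74  67  54  43  41  44  55  70  82  94  99  94  84  71  56  50  53  64  77  92 101 103  96  88  82  83  90
 scene 100     71  64  61  64  69  67  59  50  43  41  47  60  78  96 113 123 120 111  89  69  60  58  66  79  90  95  91  84  80  82  88  94
 scene 104     63  57  56  56  60  62  56  50  44  43  48  60  77  98 115 126 123 109  90  74  69  69  77  86  92  92  87  82  81  81  86  90
 scene 108     56  52  48  49  53  54  51  49  45  44  48  58  75  97 113 120 118 105  90  78  73  73  81  89  96  97  97  97  95  95  94  93
 scene 112     57  56  52  49  47  43  43  44  44  45  46  54  69  90 107 113 110  99  87  76  73  76  83  91  97  99 101 102 102  99  98  99
  side  96     90  89  90  92  96  9
[... 1109 characters left out ...]
8     50  52  54  58  58  54  50  49  45  45  53  63  78  96 111 115 110  97  79  59  43  40  40  47  53  58  65  68  69  72  71  71
    s6  76    131 124 111  96  81  71  65  63  65  69  78  89 102 111 120 121 113 103  92  78  66  62  58  57  60  64  71  78  86  95 102 107
    s6  80    127 122 109  96  83  73  64  62  64  66  73  85  98 111 122 125 123 122 108  94  81  73  64  62  61  62  68  75  86  95 102 107
    s6  84    111 110 100  89  77  69  64  63  65  66  72  79  86 100 113 122 128 129 119 104  89  74  63  59  58  63  67  75  87  96 102 108
    s6  88     89  87  82  75  69  64  63  60  62  69  78  90 106 122 136 146 151 151 142 125 102  79  68  64  63  66  69  76  83  93 101 104
```

```bash
python3 -m creep '0 0 -.07 .04 0 0 0;0 0 -.07 .04 0 0 0;0 0 -.07 .04 0 0 0;0 0 -.07 .04 0 0 0' 40; python3 -c "
from cell import job; print(job.sign_off())"
```

```text
clock: 17.8
position: [0.4724, 0.0559, 0.3001]
ee_rot: [-2.084, -2.349, 0.004]
force: [-3.0, 4.5, 2.0]
width: 0.094
gripper_force: 40.0
the job is handed in; nothing more can be done
None
```

The rack hangs on both hooks, and the job was handed in at 17.8 s with the arm still holding the cover at about 0.99 rad; the pointer measured within about 1 mm of the notch centre (estimated at 0.985–0.99 rad), but I last saw the rack before the cover swing and located the notch from brightness profiles in two camera views, not by eye.

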